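# Stow the wheel dresser in the hidden spring drawer

### The job

Lift the grinding-wheel dresser out of its channel by the yellow handle and lay it flat in the middle of the green mat. Then feel along the steel strip on top of the blue case with light presses until a section gives way and the hidden drawer springs open. Take the dresser again by its middle, lower it (no dropping) into the slot in the drawer's black lining, push the drawer shut until it latches, and leave the other things on the bench where they are.

Things in the scene. Friction and masses are not known exactly. Their poses are not given: they have to be found in the camera images.
- case: blue steel case fixed to the bench, 170 mm deep (x) x 240 wide (y) x 78 tall. Origin: centre of its underside on the bench; own -x is the front, which faces roughly to the robot, own z up. A handle-less drawer fills its front; when released it slides out along the case's -x by 125 mm.
- strip_mid (a point): centre of the steel press strip on the case top, 50 mm in front of the case's centre, surface 80 mm above the bench; axes as the case. Strip: 34 mm (x) x 108 mm (y) between black end caps 6 mm higher. Rigid but for one flush, look-alike section 40 mm long (the hidden latch) centred anywhere -30 to +30 mm along y from here; the whole fingertip must be on that section to press it
- latch (a joint): how far the hidden section of the strip is pressed down, m: 0 up (flush), 0.008 hard stop. Spring 2 N at the top to 4 N at the stop; at about 5 mm it lets the drawer go. It springs back by itself; while the drawer is being closed it dips, then snaps back to 0 when the drawer has caught
- drawer (a joint): drawer opening, m: 0 to 0.003 latched shut, 0.125 fully open, -0.004 inner stop. A 3 N spring drives it fully open within a second when the latch lets go and keeps it open. To shut it, push its front against 3 to 10 N to the inner stop, then let go: the latch holds it; if it did not catch it comes out again
- drawer_front (a point): middle of the upper edge of the drawer's front face, 70 mm above the bench; axes as the case (own -x points out of the drawer); moves with the drawer. The front panel is 10 mm thick, 216 mm wide, from 10 to 70 mm above the bench, and stands 15 mm out of the case when shut
- drawer_slot (a point): centre of the slot's floor in the drawer, 18 mm above the bench; axes as the case; moves with the drawer (70 mm behind drawer_front). The slot runs along y: 26 mm wide (x), 152 mm long, lined 26 mm deep at both ends; over its middle 80 mm there is no lining but a well 120 mm wide (x) with room for fingers. Drawer walls reach 32 mm above this floor
- dresser: wheel dresser: a bar 18 x 18 mm square, 140 mm long along its own x, 0.17 kg; yellow plastic handle on the 50 mm at its -x end, steel shank, short brass nose (14 mm round) at the +x end. Origin: centre of the bar. At the start it lies in the channel of the rest along the rest's x, centre 29 mm above the bench.
- handle (a point): grip point on the dresser's yellow handle, 46 mm towards -x from the bar's centre; axes as the dresser
- rest: dark steel channel block fixed to the bench, 94 (x) x 50 x 50 mm tall; groove 24 mm wide along own x, floor 20 mm up, open at the top and the -x end. Its walls stand 12 mm above the bar, so only the yellow handle, sticking out 50 mm at the -x end, can be gripped. Origin: centre of its underside
- mat: green mat fixed on the bench, 200 mm (x) x 140 (y), 4 mm thick. Origin: centre of its underside.
- wrench: open steel spanner lying on the bench; bystander
- screwdriver: screwdriver lying on the bench; bystander
- oil_can: red can, 60 mm across, 130 mm tall, standing; bystander; origin under its centre
- wheel: spare orange-brown grinding wheel, 120 mm across, 20 mm thick, lying flat; bystander; origin under its centre
- cup: steel cup, 70 mm across, 70 mm tall; bystander; origin under its centre
- jar: small jar, 60 mm across, 80 mm tall; bystander; origin under its centre
- brush: brush lying on the bench; bystander

How it is judged:
On the way, in this order (a step that is already met when the one before it is completed fails the run):
1. the dresser lies flat on the green mat, its centre within 50 mm of the mat's centre, let go (horizontal distance between dresser and mat below 0.05 m and z of dresser in the frame of mat below 0.018 m and contact force between the fingers and dresser below 0.1 N and linear speed of dresser below 0.02 m/s), for 0.2 s.
2. the hidden drawer has sprung open (value of joint drawer above 0.11 m), for 0.1 s.
3. the dresser lies let go in the slot of the open drawer (z of dresser in the frame of drawer_slot between 0.004 and 0.013 m and x of dresser in the frame of drawer_slot between -0.008 and 0.008 m and y of dresser in the frame of drawer_slot between -0.01 and 0.01 m and angle between the x axis of dresser and the y axis of case, either way round below 0.09 rad and contact force between the fingers and dresser below 0.1 N and linear speed of dresser below 0.02 m/s and value of joint drawer above 0.05 m), for 0.2 s.
At the end, for the whole second after the job is handed in: the drawer is shut and latched (open less than 6 mm, press strip sprung back to within 2 mm), the dresser lies flat on the slot floor inside it (centre within 8 mm across and 10 mm along, at most 13 mm above the floor, within 0.09 rad of the slot's direction), at rest and let go (z of dresser in the frame of drawer_slot between 0.004 and 0.013 m and x of dresser in the frame of drawer_slot between -0.008 and 0.008 m and y of dresser in the frame of drawer_slot between -0.01 and 0.01 m and angle between the x axis of dresser and the y axis of case, either way round below 0.09 rad and contact force between the fingers and dresser below 0.1 N and linear speed of dresser below 0.02 m/s and value of joint drawer below 0.006 m and value of joint latch below 0.002 m); the robot touches nothing.
It fails at once if the dresser is dropped (faster than 0.45 m/s while not held, more than a 10 mm fall) (contact force between the fingers and dresser below 0.1 N and linear speed of dresser above 0.45 m/s).
It fails at once if the case is struck or pressed with more than 150 N (contact force between the fingers and case above 150 N).
It fails at once if a bystander is moved by more than 40 mm (distance of any of wrench, screwdriver, oil_can, wheel, cup, jar, brush from where it was at the start of the episode above 0.04 m).
It also fails if it takes over 72 s, if anything falls off the work surface, if the arm or the gripper's body presses on something with over 40 N, if the wrist force passes 120 N, or if a joint passes its speed limit or range.

### The arm

A 6-joint arm with a two-finger parallel gripper is mounted at the origin on the work surface. World frame = base frame: x ahead of the robot, y to its left, z up, the work surface at z = 0. Lengths are in m, angles in rad, forces in N, time in s.
With the tool pointing down it reaches from about 0.35 to 0.925 m from the base axis. Payload 6.4 kg.
Tool frame: the origin (TCP) lies between the finger pads; the fingertips stand 17 mm ahead of it and the grasp point (between the pads) lies 2 mm behind it (ctrl.nose_length is the distance from the TCP to the fingertips, in m); z points along the fingers, y is the line along which they close (so a half turn about z gives the same grasp; the last joint's range is limited). The gripper opens to 85 mm and grips with 20 to 120 N. Pads are 22 mm wide; open, the fingers measure 114 mm over their backs; the gripper's body (76 mm by 85 mm) begins 54 mm behind the grasp point. The pads swing forward as they close: fully open they stand 13 mm farther back than shut.
Start: joints at [-0.174, 0.245, 1.558, -0, 1.339, -0.174], TCP at [0.65, 0, 0.248] pointing down, gripper open.
Joint ranges: [-3.13, 3.13], [-1.02, 2.26], [0.13, 2.54], [-0.95, 4.09], [0.21, 2.88], [-2.74, 2.74]. Speed limits (rad/s): [2.57, 2.57, 3.14, 3.14, 3.14, 3.14].

### API

Orientations are given as a 3x3 rotation matrix whose columns are the frame's x, y, z axes.
In Python, from bench import ctrl gives the robot as it stands.
- The arm moves only by the shell command python3 nudge.py [OPENING], which reads ROWS from standard input. ROWS is one flat JSON list of numbers that holds 1 to 20 rows one after another, with no inner brackets; each row has 6 numbers: dx, dy, dz in m, then a rotation vector rx, ry, rz in rad; each row is the pose to reach, as a shift and turn from the pose commanded when the command began, along the tool's axes at that moment; what a row does not reach only later rows make up. A row lasts 1/10 s, in which the tool goes at most 0.05 m and 0.15 rad, less where a joint would pass 70% of its speed; a pose out of reach is approached as far as the arm can. OPENING is the finger opening in m, set as the command begins (- or left out keeps the last). The fingers move at their own pace and stop on an object; the grip force is fixed at half the most. Time passes only in rows, so rows that do not move let the fingers close. It prints the time, the measured TCP pose, the force, the opening and the grip force at its end. Input that does not fit is refused with a message, and nothing moves.
- ctrl.get_obs(): the state, without advancing time (a new reading comes with each control period).
- ctrl.get_image(name): name is "scene" or "side" or "wrist"; returns the picture (400x640x3 uint8, red, green, blue); there is no depth.
- ctrl.camera_info(name): a dict with "camera_matrix" (3x3 intrinsics, pixels), "rvec" (rotation vector, rad) and "tvec" (3), from world to camera coordinates, as OpenCV has them; the wrist camera has in their place "T_tool_cam" (4x4, takes a point from camera to tool coordinates, whose origin is the TCP and whose axes are the flange's). Camera axes: x right, y down, z forward; pixel columns grow to the right and rows downward; lengths in m; the calibration is good to about 2 mm. A picture is of the moment at which its call begins: read the wrist's pose just before it. camera_info takes no time and is no camera call.
- ctrl.sign_off(): hands the job in; it is judged then, once.
The state is a dict: "t": time; "q": joint angles; "joint_velocities": joint speeds; "tau": joint torques, N m; "position": TCP position; "tool_rot": TCP orientation; "wrist_force": force on the tool from outside, world axes, zero at the start; "wrist_torque": the same for the moment, N m; "width": finger opening in m; "gripper_force": force on a finger pad.
Only numpy, scipy, OpenCV 4.12 (cv2) and the standard library are available. Lean on these libraries where they do the work, as an engineer would, in place of code of your own. Each camera call takes 0.05 s, during which the arm holds its last target. There are 200 camera calls.

## Working session

There is one attempt and no reset: what is moved stays moved. The work goes in short steps, Python scripts to look and compute and a shell command to move; the robot and the scene stay as the last step left them, time stands still between calls to the robot, and variables do not carry over. Pictures are saved under pics/ and viewed, at most 14 in all, crops included, and the job is handed in when it is done.

```bash
ls; mkdir -p pics; python3 - <<'E'
from bench import ctrl
import cv2
o=ctrl.get_obs();print(o['t'],o['position'],o['tool_rot'],o['width'],ctrl.nose_length)
for n in("scene","side"):
    cv2.imwrite(f"pics/{n}0.png",ctrl.get_image(n)[:,:,::-1]);print(ctrl.camera_info(n))
print(ctrl.camera_info("wrist"))
E
```

```text
bench.py
nudge.py
pics
0.0 [6.49462687e-01 7.63424054e-05 2.47173139e-01] [[ 6.19916293e-05  9.99998207e-01 -1.89290232e-03]
 [ 9.99999944e-01 -6.13700837e-05  3.28412202e-04]
 [ 3.28295445e-04 -1.89292257e-03 -9.99998155e-01]] 0.0853578033042502 0.017
{'camera_matrix': array([[395.77403482,   0.        , 323.19297049],
       [  0.        , 395.77403482, 204.3184688 ],
       [  0.        ,   0.        ,   1.        ]]), 'rvec': array([ 1.937123  ,  1.49975858, -0.62909436]), 'tvec': array([-0.12503884, -0.31121242,  1.62943091])}
{'camera_matrix': array([[373.93049611,   0.        , 320.03416584],
       [  0.        , 373.93049611, 203.10600208],
       [  0.        ,   0.        ,   1.        ]]), 'rvec': array([ 2.07143828, -0.50876017,  0.32190336]), 'tvec': array([-0.47742959,  0.21177646,  0.85819925])}
{'camera_matrix': array([[345.00649427,   0.        , 316.98647899],
       [  0.        , 345.00649427, 207.53893999],
       [  0.        ,   0.        ,   1.        ]]), 'T_tool_cam': array([[ 6.76668724e-04, -9.49073406e-01, -3.15054301e-01,
         8.21086993e-02],
       [ 9.99999758e-01,  6.92790948e-04,  6.08120433e-05,
        -3.66096962e-04],
       [ 1.60551675e-04, -3.15054266e-01,  9.49073645e-01,
        -1.25372695e-01],
       [ 0.00000000e+00,  0.00000000e+00,  0.00000000e+00,
         1.00000000e+00]])}
```

View pics/scene0.png

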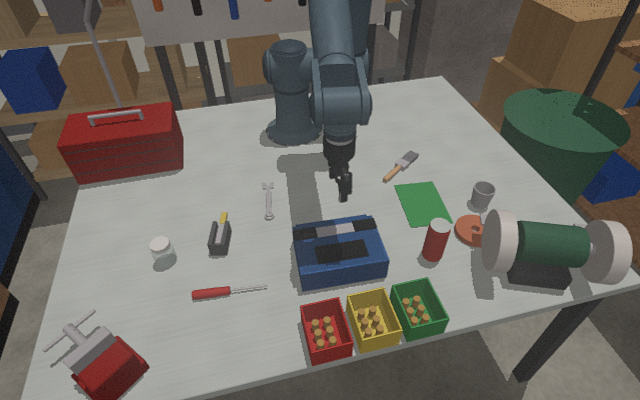

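View pics/side0.png

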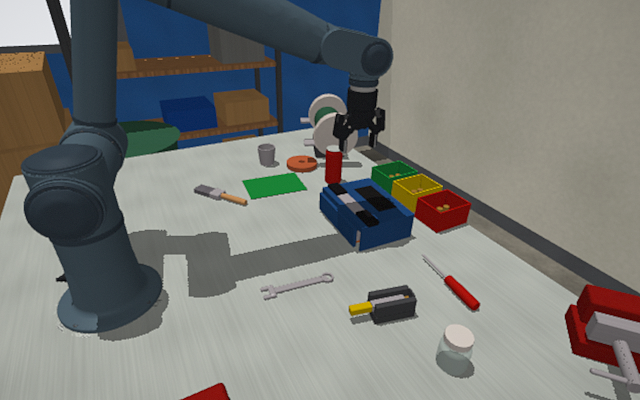

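```bash
python3 - <<'E'
import cv2,numpy as np
s=cv2.imread("pics/scene0.png");d=cv2.imread("pics/side0.png")
c=np.zeros((600,800,3),np.uint8)
f=lambda i,x0,x1,y0,y1:cv2.resize(i[y0:y1,x0:x1],None,fx=3,fy=3,interpolation=cv2.INTER_CUBIC)
c[:360,:795]=f(s,195,460,175,295)
c[360:600,:555]=f(d,235,420,170,250)
c[360:504,560:800]=f(d,340,420,280,328)
cv2.imwrite("pics/c1.png",c)
E
```

```text
(no output)
```

View pics/c1.png

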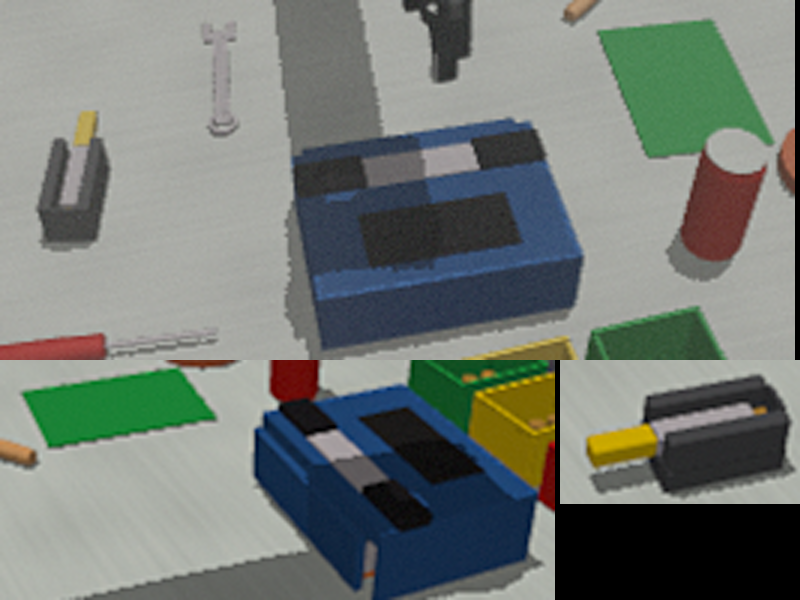

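```bash
cat > h.py <<'E'
import numpy as np, cv2
from scipy.optimize import least_squares
from scipy.spatial.transform import Rotation as R
from bench import ctrl
def proj(cam,P,pose=None):
    i=ctrl.camera_info(cam);P=np.atleast_2d(P).astype(float)
    if cam=="wrist":
        T=np.eye(4);T[:3,:3]=pose[1];T[:3,3]=pose[0]
        M=np.linalg.inv(T@i["T_tool_cam"]);rv,tv=cv2.Rodrigues(M[:3,:3])[0],M[:3,3]
    else: rv,tv=i["rvec"],i["tvec"]
    return cv2.projectPoints(P,rv,tv,i["camera_matrix"],None)[0][:,0]
def place(p,L):
    c,s=np.cos(p[2]),np.sin(p[2]);L=np.atleast_2d(L).astype(float)
    return np.c_[p[0]+c*L[:,0]-s*L[:,1],p[1]+s*L[:,0]+c*L[:,1],L[:,2]]
def fit(p0,obs,pose=None):
    """obs: list of (cam, local xyz, pixel); returns planar pose and residuals"""
    f=lambda p:np.concatenate([proj(c,place(p,l),pose)[0]-u for c,l,u in obs])
    r=least_squares(f,p0,loss="soft_l1",f_scale=1.);return r.x,f(r.x).reshape(-1,2).round(1)
def show(name,file):
    o=ctrl.get_obs();im=ctrl.get_image(name);cv2.imwrite(file,im[:,:,::-1])
    return o["position"],o["tool_rot"]
E
python3 - <<'E'
from h import *
S=lambda u,v:("scene",np.array([195+u/3,175+v/3]))
D=lambda u,v:("side",np.array([235+u/3,170+(v-360)/3]))
Q=lambda u,v:("side",np.array([340+(u-560)/3,280+(v-360)/3]))
def go(n,p0,L):
    p,r=fit(p0,[(a[0],l,a[1]) for a,l in L]);print(n,p.round(4),r.tolist());return p
m=[(.1,.07),(.1,-.07),(-.1,-.07),(-.1,.07)]
m=[(x,y,.004) for x,y in m]
go("mat",[.6,.3,0],[(S(772,145),m[0]),(S(648,157),m[1]),(S(598,32),m[2]),(S(714,20),m[3]),
 (D(182,368),m[0]),(D(215,420),m[1]),(D(50,447),m[2]),(D(23,392),m[3])])
go("case",[.8,0,0],[(S(316,298),(.085,-.12,.078)),(S(580,255),(.085,.12,.078)),(S(322,348),(.085,-.12,0)),
 (S(362,157),(-.067,-.054,.08)),(S(369,189),(-.033,-.054,.08)),(S(472,140),(-.067,.054,.08)),(S(482,173),(-.033,.054,.08)),
 (D(535,492),(.085,-.12,.078)),(D(405,386),(.085,.12,.078)),(D(527,560),(.085,-.12,0)),(D(308,443),(-.067,.054,.08)),(D(338,430),(-.033,.054,.08))])
go("rest",[.7,-.35,0],[(S(40,208),(.047,-.025,.05)),(S(100,210),(.047,.025,.05)),(S(53,140),(-.047,-.025,.05)),(S(103,137),(-.047,.025,.05)),
 (S(82,113),(-.070,-.009,.038)),(S(98,113),(-.07,.009,.038)),
 (Q(588,437),(-.07,.009,.038)),(Q(592,465),(-.07,-.009,.02)),(Q(665,488),(-.047,-.025,0)),(Q(787,463),(.047,-.025,0)),(Q(660,450),(-.047,-.025,.05))])
print(proj("scene",[.5,.25,0]),proj("scene",[.7,0,0.]))
E
```

```text
mat [ 0.5393  0.3287 -0.1252] [[0.6, -0.3], [-1.3, -0.0], [-0.7, -0.9], [-0.3, -0.5], [0.1, -1.0], [1.6, -1.3], [-0.3, -0.9], [0.3, -1.2]]
case [ 0.693  -0.0035 -0.0695] [[-0.2, 0.4], [1.2, 0.9], [-0.8, 0.4], [-0.2, 0.2], [-0.5, -1.6], [-0.2, 0.7], [-0.7, -1.7], [0.7, -0.0], [-0.4, -1.5], [-0.8, -0.1], [-0.3, -3.1], [-0.2, -0.8]]
rest [ 0.5355 -0.3247 -0.1856] [[0.3, -1.2], [-2.1, -2.8], [0.3, -2.4], [0.2, -2.3], [-2.4, 3.5], [-1.9, 3.2], [7.5, -3.5], [8.7, -0.9], [-3.6, 1.1], [-5.8, -0.1], [0.3, -2.7]]
[[395.04080101 199.97841902]] [[339.97787791 261.78351133]]
```

```bash
python3 - <<'E'
from h import *
S=lambda u,v:("scene",np.array([195+u/3,175+v/3]))
Q=lambda u,v:("side",np.array([340+(u-560)/3,280+(v-360)/3]))
def go(n,p0,L):
    p,r=fit(p0,[(a[0],l,a[1]) for a,l in L]);print(n,p.round(4),r.tolist());return p
p=go("rest",[.55,-.32,0],[(S(40,208),(.047,-.025,.05)),(S(100,210),(.047,.025,.05)),(S(53,140),(-.047,-.025,.05)),(S(103,137),(-.047,.025,.05)),
 (S(82,113),(-.097,-.009,.038)),(S(98,113),(-.097,.009,.038)),
 (Q(588,437),(-.097,.009,.038)),(Q(592,465),(-.097,-.009,.02)),(Q(665,488),(-.047,-.025,0)),(Q(787,463),(.047,-.025,0)),(Q(660,450),(-.047,-.025,.05))])
print(place(p,(-.073,0,.029)),place(p,(-.027,0,.029)))
E
```

```text
rest [ 0.5443 -0.3266 -0.209 ] [[-0.6, 1.1], [-3.0, -0.2], [0.2, -0.4], [0.2, 0.0], [-1.1, -0.7], [-0.6, -0.9], [-0.6, -2.5], [0.5, 0.3], [-0.3, -0.1], [-2.1, -0.5], [3.8, -3.8]]
[[ 0.47286253 -0.31147497  0.029     ]] [[ 0.51786147 -0.32101934  0.029     ]]
```

```bash
cat >> h.py <<'E'
def row(p,yaw):
    "row for TCP at p, tool down, tool y axis at world angle yaw"
    o=ctrl.get_obs();A=o["tool_rot"];y=np.array([np.cos(yaw),np.sin(yaw),0]);z=np.array([0,0,-1.])
    B=np.c_[np.cross(y,z),y,z]
    print("row",(A.T@(np.array(p)-o["position"])).round(4).tolist(),R.from_matrix(A.T@B).as_rotvec().round(4).tolist(),"t",o["t"])
E
python3 -c "
from h import *
row([.473,-.3115,.15],np.pi/2-.209)"
```

```text
row [-0.3116, -0.1763, 0.0975] [-0.0013, -0.0015, -1.3618] t 0.1
```

```bash
echo '[-0.1,-0.06,0.03,0,0,-0.45,-0.2,-0.12,0.06,0,0,-0.9,-0.3116,-0.1763,0.0975,-0.0013,-0.0015,-1.3618,-0.3116,-0.1763,0.0975,-0.0013,-0.0015,-1.3618,-0.3116,-0.1763,0.0975,-0.0013,-0.0015,-1.3618,-0.3116,-0.1763,0.0975,-0.0013,-0.0015,-1.3618,-0.3116,-0.1763,0.0975,-0.0013,-0.0015,-1.3618,-0.3116,-0.1763,0.0975,-0.0013,-0.0015,-1.3618,-0.3116,-0.1763,0.0975,-0.0013,-0.0015,-1.3618,-0.3116,-0.1763,0.0975,-0.0013,-0.0015,-1.3618,-0.3116,-0.1763,0.0975,-0.0013,-0.0015,-1.3618,-0.3116,-0.1763,0.0975,-0.0013,-0.0015,-1.3618]' | python3 nudge.py 0.07
python3 -c "
from h import *
p=show('wrist','pics/w1.png');print(p)
for l in [(-.097,-.009,.038),(-.097,.009,.038),(-.047,-.025,.05),(-.047,.025,.05)]: print(l,proj('wrist',place([.5443,-.3266,-.209],l),p))
"
```

```text
t: 1.3
position: [0.4736, -0.3114, 0.1505]
tool_rot: [[-0.978, 0.209, 0.001], [0.209, 0.978, 0.0], [-0.001, 0.0, -1.0]]
wrist_force: [0.0, -0.5, 0.5]
width: 0.0697
gripper_force: 0.0
(array([ 0.47361564, -0.31138016,  0.1505484 ]), array([[-9.77971086e-01,  2.08735477e-01,  1.43387660e-03],
       [ 2.08735745e-01,  9.77972079e-01,  3.80406273e-05],
       [-1.39435085e-03,  3.36503934e-04, -9.99998971e-01]]))
(-0.097, -0.009, 0.038) [[302.31860243 177.69030969]]
(-0.097, 0.009, 0.038) [[327.80610886 177.67216967]]
(-0.047, -0.025, 0.05) [[280.38020551 249.48251848]]
(-0.047, 0.025, 0.05) [[349.91291257 249.42873314]]
```

View pics/w1.png

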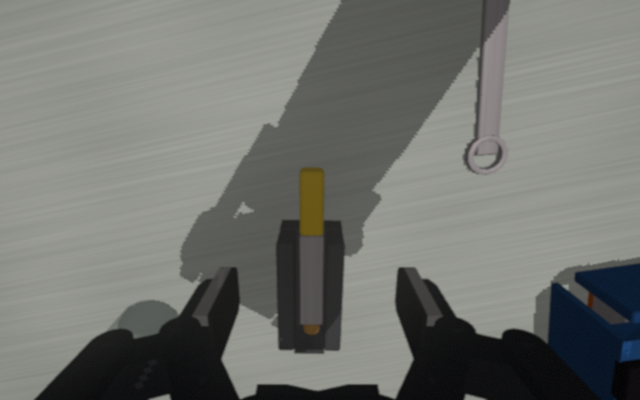

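```bash
python3 -c "
from h import *
o=ctrl.get_obs();p=(o['position'],o['tool_rot'])
W=lambda l,u:('wrist',l,np.array(u,float))
obs=[W((-.097,-.009,.02),(300.5,168.5)),W((-.097,.009,.02),(323.5,168.5)),W((-.047,-.009,.038),(300.5,236)),W((-.047,.009,.038),(324,236)),
W((-.047,-.025,0),(281,221)),W((-.047,.025,0),(343,221)),W((.037,-.009,.038),(300.5,325)),W((.037,.009,.038),(323.5,325)),W((.047,-.025,.05),(277,349)),W((.047,.025,.05),(340,349))]
q,r=fit([.5443,-.3266,-.209],obs,p);print(q,r.tolist());print(place(q,(-.073,0,.029)))
im=cv2.imread('pics/w1.png')[150:360,230:430];cv2.imwrite('pics/w1c.png',cv2.resize(im,None,fx=2.8,fy=2.8,interpolation=cv2.INTER_CUBIC))"
```

```text
[ 0.53883403 -0.32878027 -0.22322722] [[0.0, -3.1], [1.0, -2.8], [-1.0, 0.2], [-0.4, 0.5], [1.9, -2.7], [-1.5, -1.9], [-0.8, 5.1], [-1.9, 5.4], [2.1, 1.1], [1.5, 1.8]]
[[ 0.4676453  -0.31261969  0.029     ]]
```

View pics/w1c.png

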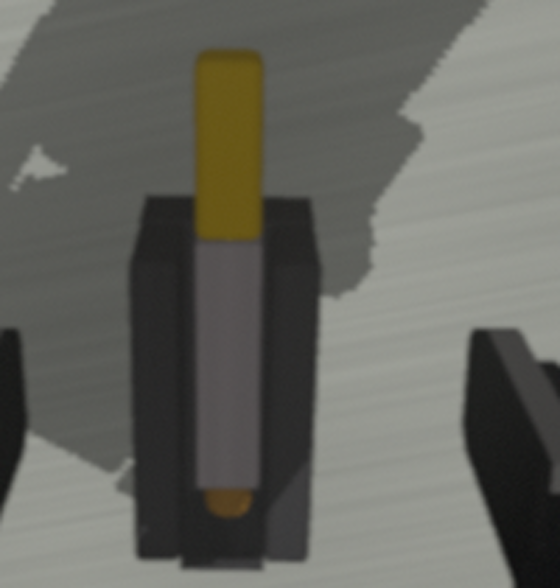

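```bash
python3 -c "
from h import *
o=ctrl.get_obs();p=(o['position'],o['tool_rot'])
W=lambda l,u:('wrist',l,np.array(u,float))
obs=[W((-.097,-.009,.038),(299.6,172)),W((-.097,.009,.038),(323.9,172)),W((-.047,-.009,.038),(299.6,235.7)),W((-.047,.009,.038),(324,235.7)),
W((-.047,-.025,0),(282.5,220.4)),W((-.047,.025,0),(340.7,220.4)),W((-.047,-.025,.05),(277.1,243.6)),W((-.047,.025,.05),(344.3,243.6)),W((.047,-.025,.05),(278.2,350)),W((.047,.025,.05),(340,350))]
q,r=fit([.5443,-.3266,-.209],obs,p);print(q,r.tolist());g=place(q,(-.073,0,.029))[0];print(g)
row([g[0],g[1],.029-.002],np.pi/2+q[2])"
```

```text
[ 0.5391815  -0.32938815 -0.22673042] [[-0.5, -0.9], [0.9, -0.4], [-0.5, 1.0], [-0.9, 1.4], [-0.0, -1.7], [0.4, -0.7], [-1.2, -0.6], [1.5, 0.6], [0.0, 0.5], [0.6, 1.4]]
[ 0.46804981 -0.31297827  0.029     ]
row [0.0054, -0.0029, 0.1236] [0.0003, 0.0016, 0.0169] t 1.35
```

```bash
echo '[0.0054,-0.0029,0.05,0,0.0016,0.017,0.0054,-0.0029,0.09,0,0.0016,0.017,0.0054,-0.0029,0.115,0,0.0016,0.017,0.0054,-0.0029,0.1226,0,0.0016,0.017,0.0054,-0.0029,0.1226,0,0.0016,0.017,0.0054,-0.0029,0.1226,0,0.0016,0.017]' | python3 nudge.py && echo '[0,0,0,0,0,0,0,0,0,0,0,0,0,0,0,0,0,0,0,0,0,0,0,0,0,0,0,0,0,0,0,0,0,0,0,0]' | python3 nudge.py 0
```

```text
t: 1.95
position: [0.4691, -0.3142, 0.0298]
tool_rot: [[-0.975, 0.224, 0.002], [0.224, 0.975, -0.002], [-0.003, -0.001, -1.0]]
wrist_force: [-0.7, -0.7, -0.1]
width: 0.0704
gripper_force: 0.0
t: 2.55
position: [0.4684, -0.3137, 0.0289]
tool_rot: [[-0.975, 0.224, 0.001], [0.224, 0.975, -0.001], [-0.001, -0.0, -1.0]]
wrist_force: [-2.5, 1.0, 5.7]
width: 0.0168
gripper_force: 59.5
```

```bash
echo '[0,0,-0.01,0,0,0,0,0,-0.03,0,0,0,0,0,-0.06,0,0,0,0,0,-0.09,0,0,0,0,0,-0.11,0,0,0,0,0,-0.11,0,0,0]' | python3 nudge.py && python3 -c "
from h import *
row([.494,.339,.14],np.pi/2-.2267)
show('side','pics/s2.png')"
```

```text
t: 3.15
position: [0.4695, -0.3147, 0.1416]
tool_rot: [[-0.975, 0.224, 0.005], [0.224, 0.975, -0.005], [-0.006, -0.003, -1.0]]
wrist_force: [-0.5, 0.4, -2.0]
width: 0.0169
gripper_force: 58.7
row [0.1225, 0.6426, -0.0012] [-0.0033, 0.0057, 0.0008] t 3.15
```

View pics/s2.png

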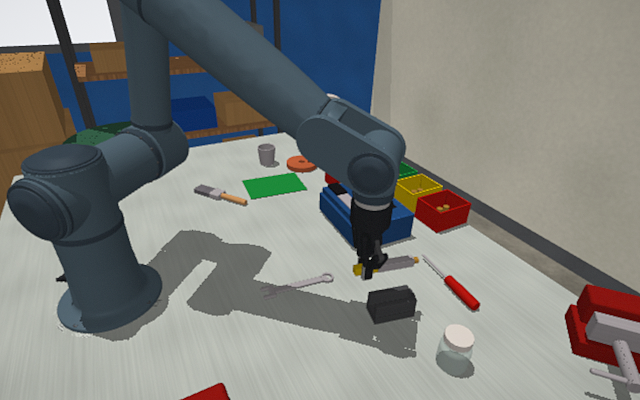

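The picture shows the dresser clear of the rest and level in the fingers at about (385,265).

```bash
echo '[0.005,0.03,0,0,0,0,0.013,0.07,0,0,0,0,0.02,0.115,0,0,0,0,0.03,0.16,0,0,0,0,0.04,0.21,0,0,0,0,0.05,0.26,0,0,0,0,0.06,0.31,0,0,0,0,0.07,0.36,0,0,0,0,0.08,0.41,0,0,0,0,0.09,0.46,0,0,0,0,0.1,0.51,0,0,0,0,0.107,0.555,0,0,0,0,0.115,0.595,0,0,0,0,0.12,0.625,0,0,0,0,0.1225,0.6426,0,0,0,0,0.1225,0.6426,0,0,0,0,0.1225,0.6426,0,0,0,0]' | python3 nudge.py && python3 -c "
from h import *
row([.494,.339,.0335],np.pi/2-.2267)"
```

```text
t: 4.9
position: [0.492, 0.3394, 0.1369]
tool_rot: [[-0.975, 0.224, -0.002], [0.224, 0.975, -0.001], [0.002, -0.002, -1.0]]
wrist_force: [0.1, -0.1, -2.0]
width: 0.017
gripper_force: 58.9
row [-0.0022, 0.0003, 0.1034] [-0.0019, -0.0017, 0.0005] t 4.9
```

```bash
echo '[-0.002,0,0.03,0,0.02,0,-0.002,0,0.06,0,0.05,0,-0.002,0,0.085,0,0.078,0,-0.002,0,0.1,0,0.078,0,-0.002,0,0.1069,0,0.078,0,-0.002,0,0.1069,0,0.078,0,-0.002,0,0.1069,0,0.078,0]' | python3 nudge.py
```

```text
t: 5.6
position: [0.4954, 0.3401, 0.0325]
tool_rot: [[-0.972, 0.224, -0.074], [0.223, 0.975, 0.018], [0.076, 0.001, -0.997]]
wrist_force: [-0.7, -0.3, -1.6]
width: 0.0169
gripper_force: 58.9
```

```bash
echo '[0,0,0.003,0,0,0,0,0,0.006,0,0,0,0,0,0.006,0,0,0,0,0,0.006,0,0,0]' | python3 nudge.py
```

```text
t: 6.0
position: [0.4941, 0.3401, 0.0254]
tool_rot: [[-0.972, 0.224, -0.076], [0.223, 0.975, 0.017], [0.078, 0.0, -0.997]]
wrist_force: [-0.1, -0.7, -2.1]
width: 0.0171
gripper_force: 58.9
```

```bash
echo '[0,0,0.0015,0,0,0,0,0,0.0025,0,0,0,0,0,0.0025,0,0,0,0,0,0.0025,0,0,0]' | python3 nudge.py
```

```text
t: 6.4
position: [0.4939, 0.34, 0.0228]
tool_rot: [[-0.972, 0.224, -0.076], [0.223, 0.975, 0.017], [0.078, 0.0, -0.997]]
wrist_force: [0.3, 1.3, -1.8]
width: 0.0171
gripper_force: 58.9
```

```bash
for i in 1 2 ; do echo '[0,0,0.001,0,0,0,0,0,0.001,0,0,0,0,0,0.001,0,0,0]' | python3 nudge.py | grep -E 'pos|wrist'; done
```

```text
position: [0.4941, 0.3402, 0.022]
wrist_force: [0.4, 1.4, -1.5]
position: [0.4941, 0.3402, 0.0218]
wrist_force: [-1.3, -2.0, 6.5]
```

Contact. Release (small opening first).

```bash
echo '[0,0,0,0,0,0,0,0,0,0,0,0,0,0,0,0,0,0,0,0,0,0,0,0,0,0,0,0,0,0]' | python3 nudge.py 0.05 && echo '[0,0,-0.04,0,0,0,0,0,-0.08,0,-0.07,0,0,0,-0.12,0,-0.078,0,0,0,-0.12,0,-0.078,0,0,0,-0.12,0,-0.078,0]' | python3 nudge.py && python3 -c "
from h import *
print(show('wrist','pics/w3.png'))"
```

```text
t: 7.5
position: [0.4938, 0.3401, 0.0207]
tool_rot: [[-0.972, 0.224, -0.076], [0.223, 0.975, 0.017], [0.078, -0.0, -0.997]]
wrist_force: [-0.8, -0.4, 0.5]
width: 0.0501
gripper_force: 0.0
t: 8.0
position: [0.5035, 0.3383, 0.1417]
tool_rot: [[-0.975, 0.224, 0.002], [0.224, 0.975, 0.001], [-0.002, 0.002, -1.0]]
wrist_force: [-0.1, 0.1, -0.3]
width: 0.0502
gripper_force: 0.0
(array([0.50347602, 0.33828219, 0.14171625]), array([[-0.97457943,  0.22402838,  0.00249338],
       [ 0.22403151,  0.97458134,  0.00105058],
       [-0.00219464,  0.00158247, -0.99999634]]))
```

View pics/w3.png

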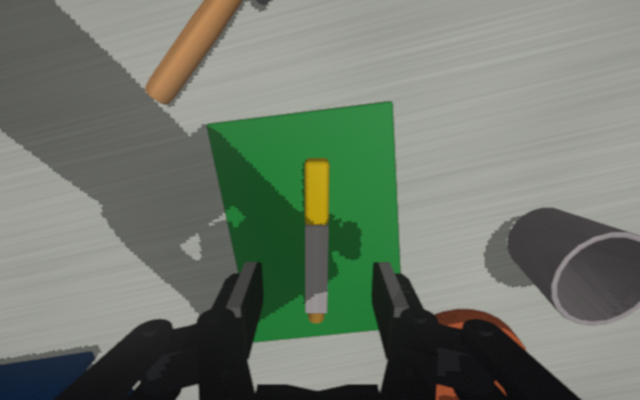

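```bash
python3 -c "
from h import *
o=ctrl.get_obs();p=(o['position'],o['tool_rot'])
W=lambda l,u:('wrist',l,np.array(u,float))
obs=[W((-.07,-.009,.022),(305,162)),W((-.07,.009,.022),(328.5,162)),W((-.02,-.009,.022),(305,224.5)),W((-.02,.009,.022),(328.5,224.5))]
q,r=fit([.539,.329,-.22],obs,p);print(q,r.tolist())
m=[W((-.1,-.07,.004),(208,125)),W((-.1,.07,.004),(391,102))]
print(fit([.539,.329,-.125],m,p))
case=[.693,-.0035,-.0695]
s=place(case,(-.05,0,.08))[0];print(s)
row([s[0],s[1],.15],case[2])"
```

```text
[ 0.53592665  0.33102996 -0.22556314] [[-0.9, -1.2], [0.9, -1.2], [-0.1, 1.8], [0.1, 1.8]]
(array([ 0.53347476,  0.32967917, -0.10754161]), array([[-3.6,  0.2],
       [ 2.9, -0. ]]))
[ 6.43120708e-01 -2.77968442e-05  8.00000000e-02]
row [-0.2127, -0.2977, -0.01] [-0.0006, -0.0001, 1.4143] t 8.05
```

```bash
echo '[-0.03,-0.04,-0.04,0,0,0.2,-0.06,-0.08,-0.058,0,0,0.4,-0.09,-0.12,-0.058,0,0,0.6,-0.12,-0.165,-0.058,0,0,0.8,-0.15,-0.21,-0.058,0,0,0.95,-0.18,-0.25,-0.058,0,0,1.1,-0.2127,-0.2977,-0.058,0,0,1.25,-0.2127,-0.2977,-0.058,0,0,1.4143,-0.2127,-0.2977,-0.058,0,0,1.4143,-0.2127,-0.2977,-0.058,0,0,1.4143,-0.2127,-0.2977,-0.058,0,0,1.4143,-0.2127,-0.2977,-0.058,0,0,1.4143]' | python3 nudge.py 0 && python3 -c "
from h import *
p=show('wrist','pics/w4.png');print(p)
for l in [(-.067,-.054,.08),(-.033,-.054,.08),(-.067,.054,.08),(-.033,.054,.08)]: print(proj('wrist',place([.693,-.0035,-.0695],l),p))"
```

```text
t: 9.25
position: [0.6427, 0.0004, 0.1967]
tool_rot: [[0.068, 0.998, -0.003], [0.998, -0.068, 0.001], [0.0, -0.003, -1.0]]
wrist_force: [-0.1, 0.9, 0.6]
width: -0.0004
gripper_force: 0.0
(array([6.42706029e-01, 3.87281275e-04, 1.96687515e-01]), array([[ 6.79411664e-02,  9.97685732e-01, -2.67911853e-03],
       [ 9.97689242e-01, -6.79397886e-02,  6.02054116e-04],
       [ 4.18642055e-04, -2.71383200e-03, -9.99996230e-01]]))
[[296.83192519 274.90240177]]
[[339.84387585 275.04794717]]
[[294.30417788 136.36591865]]
[[343.43911672 136.4916473 ]]
```

View pics/w4.png

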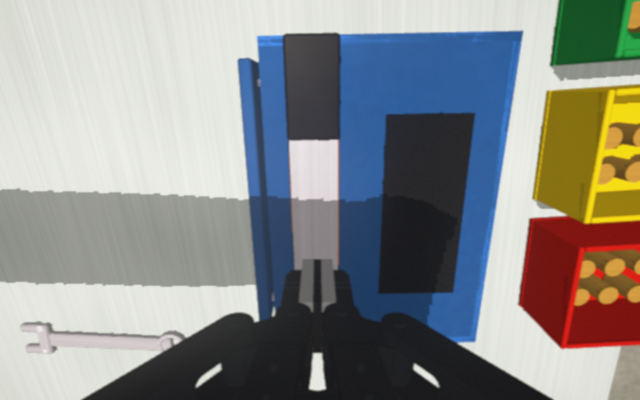

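```bash
python3 -c "
from h import *
o=ctrl.get_obs();p=(o['position'],o['tool_rot'])
W=lambda l,u:('wrist',l,np.array(u,float))
obs=[W((-.067,.054,.086),(288,139)),W((-.033,.054,.086),(340,139)),W((-.085,.12,.078),(258,37)),W((.085,.12,.078),(521,31)),W((.085,-.12,.078),(474,341))]
q,r=fit([.693,-.003,-.07],obs,p);print(q,r.tolist())
for y in(-.024,-.008,.008,.024): s=place(q,(-.05,y,.08))[0];print(s);row([s[0],s[1],.105],q[2])"
```

```text
[ 0.69022405 -0.00402108 -0.05424286] [[0.3, 1.1], [-1.6, 0.4], [-0.8, -2.3], [2.5, -0.2], [0.4, 0.9]]
[ 0.6389964  -0.02527496  0.08      ]
row [-0.026, -0.0019, 0.0921] [-0.002, -0.0003, -0.0138] t 9.3
[ 0.63986386 -0.0092985   0.08      ]
row [-0.01, -0.0021, 0.0921] [-0.002, -0.0003, -0.0138] t 9.3
[0.64073132 0.00667797 0.08      ]
row [0.006, -0.0023, 0.0921] [-0.002, -0.0003, -0.0138] t 9.3
[0.64159878 0.02265444 0.08      ]
row [0.022, -0.0026, 0.0921] [-0.002, -0.0003, -0.0138] t 9.3
```

```bash
echo '[-0.01,-0.002,0.04,-0.002,0,-0.014,-0.01,-0.002,0.075,-0.002,0,-0.014,-0.01,-0.002,0.09,-0.002,0,-0.014,-0.01,-0.002,0.096,-0.002,0,-0.014,-0.01,-0.002,0.096,-0.002,0,-0.014,-0.01,-0.002,0.096,-0.002,0,-0.014]' | python3 nudge.py | grep -E 'pos|wrist'; echo '[0,0,0.002,0,0,0,0,0,0.003,0,0,0,0,0,0.003,0,0,0,0,0,0.003,0,0,0]' | python3 nudge.py| grep -E 'pos|wrist'
```

```text
position: [0.6421, -0.0097, 0.1044]
wrist_force: [-0.0, 0.3, 0.7]
position: [0.6409, -0.0097, 0.0998]
wrist_force: [-1.3, 0.7, -0.1]
```

```bash
for i in 1 2 3; do echo '[0,0,0.001,0,0,0,0,0,0.0015,0,0,0,0,0,0.0015,0,0,0]' | python3 nudge.py| grep -E 'pos|wrist'; done
```

```text
position: [0.6407, -0.0096, 0.0978]
wrist_force: [-0.2, 0.0, 0.4]
position: [0.641, -0.0097, 0.0971]
wrist_force: [-1.2, -0.5, 4.0]
position: [0.641, -0.0096, 0.097]
wrist_force: [-6.5, 0.6, 12.3]
```

```bash
echo '[0,0,-0.007,0,0,0,0.008,0,-0.007,0,0,0,0.016,0,-0.007,0,0,0,0.016,0,-0.007,0,0,0,0.016,0,-0.003,0,0,0,0.016,0,-0.001,0,0,0,0.016,0,0,0,0,0,0.016,0,0,0,0,0]' | python3 nudge.py| grep -E 'pos|wrist'
```

```text
position: [0.642, 0.0066, 0.0967]
wrist_force: [-5.9, 1.8, 11.9]
```

```bash
echo '[0,0,-0.007,0,0,0,0.008,0,-0.007,0,0,0,0.016,0,-0.007,0,0,0,0.016,0,-0.007,0,0,0,0.016,0,-0.003,0,0,0,0.016,0,-0.001,0,0,0,0.016,0,0,0,0,0,0.016,0,0,0,0,0]' | python3 nudge.py| grep -E 'pos|wrist'
```

```text
position: [0.6425, 0.0223, 0.0949]
wrist_force: [0.7, 0.8, 0.8]
```

```bash
echo '[0,0,0.002,0,0,0,0,0,0.004,0,0,0,0,0,0.005,0,0,0,0,0,0.005,0,0,0]' | python3 nudge.py| grep -E 'pos|wrist'; echo '[0,0,-0.02,0,0,0,0,0,-0.06,0,0,0,0,0,-0.1,0,0,0,0,0,-0.1,0,0,0,0,0,-0.1,0,0,0,0,0,-0.1,0,0,0]' | python3 nudge.py; python3 -c "
from h import *
show('wrist','pics/w5.png');show('side','pics/s5.png')
a=cv2.imread('pics/w5.png');b=cv2.imread('pics/s5.png')
c=np.zeros((600,640,3),np.uint8);c[:400]=a;c[400:]=cv2.resize(b[160:260,200:520],(640,200));cv2.imwrite('pics/c5.png',c)"
```

```text
position: [0.6426, 0.0223, 0.0899]
wrist_force: [-1.0, 1.0, 3.5]
t: 13.8
position: [0.6414, 0.0223, 0.1881]
tool_rot: [[0.056, 0.998, -0.001], [0.998, -0.056, 0.0], [0.0, -0.001, -1.0]]
wrist_force: [-0.8, -1.1, -1.3]
width: -0.0001
gripper_force: 0.0
```

View pics/c5.png

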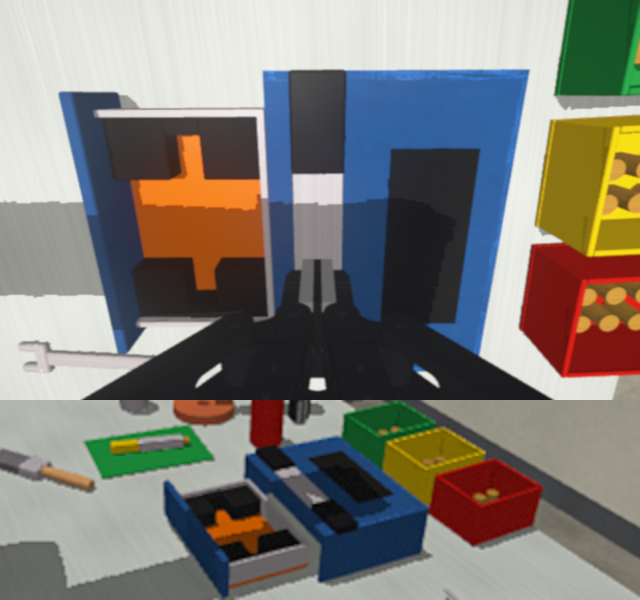

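```bash
python3 -c "
from h import *
im=cv2.imread('pics/w5.png')[85:335,55:285];cv2.imwrite('pics/c6.png',cv2.resize(im,None,fx=2.4,fy=2.4,interpolation=cv2.INTER_CUBIC))"
```

```text
(no output)
```

View pics/c6.png

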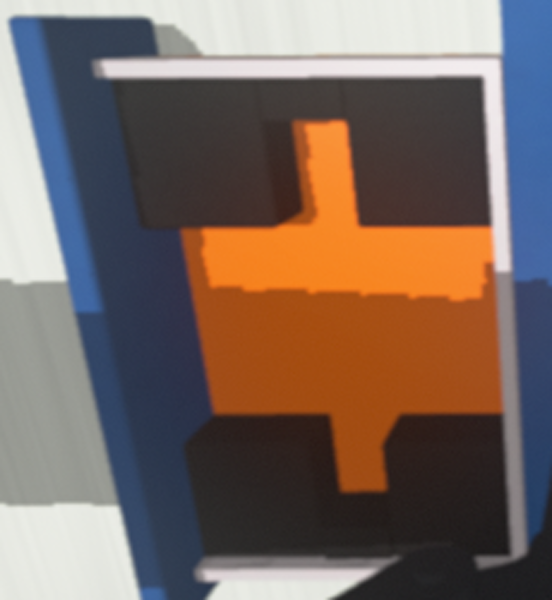

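```bash
python3 -c "
from h import *
o=ctrl.get_obs();p=(o['position'],o['tool_rot'])
W=lambda l,u:('wrist',l,np.array([55+u[0]/2.4,85+u[1]/2.4]))
obs=[W((-.013,.04,.044),(275,226)),W((.013,.04,.044),(358,226)),W((-.013,.076,.018),(295,120)),W((-.013,.04,.018),(304,218)),
W((.013,-.04,.044),(383,440)),W((-.013,-.04,.018),(331,413)),W((-.013,-.076,.018),(340,492)),
W((-.07,-.108,.07),(140,600))][:7]
q,r=fit([.54,.0,-.06],obs,p);print(q,r.tolist())
from h import place
print('from case',place([.69022,-.00402,-.0542],(-.155,0,0)))
row([.5359,.331,.15],np.pi/2-.2256)"
```

```text
[ 0.53518736  0.0035243  -0.05206102] [[1.0, 1.6], [-1.2, 1.5], [-0.7, -3.4], [0.9, -2.2], [-1.8, 1.4], [0.3, -0.6], [0.8, -0.3]]
from case [[0.53544761 0.00437689 0.        ]]
row [0.3023, -0.1223, 0.0379] [-0.001, -0.0012, -1.4008] t 13.9
```

```bash
echo '[0.04,-0.015,0,0,0,-0.15,0.085,-0.03,0,0,0,-0.3,0.13,-0.045,0,0,0,-0.45,0.17,-0.06,0.0379,0,0,-0.6,0.21,-0.08,0.0379,0,0,-0.75,0.25,-0.1,0.0379,0,0,-0.9,0.28,-0.115,0.0379,0,0,-1.05,0.3023,-0.1223,0.0379,-0.001,-0.001,-1.2,0.3023,-0.1223,0.0379,-0.001,-0.001,-1.3,0.3023,-0.1223,0.0379,-0.001,-0.001,-1.4008,0.3023,-0.1223,0.0379,-0.001,-0.001,-1.4008,0.3023,-0.1223,0.0379,-0.001,-0.001,-1.4008,0.3023,-0.1223,0.0379,-0.001,-0.001,-1.4008,0.3023,-0.1223,0.0379,-0.001,-0.001,-1.4008]' | python3 nudge.py 0.05 && python3 -c "
from h import *
row([.5359,.331,.0235],np.pi/2-.2256)"
```

```text
t: 15.3
position: [0.5371, 0.3307, 0.1516]
tool_rot: [[-0.974, 0.225, 0.003], [0.225, 0.974, -0.0], [-0.003, 0.0, -1.0]]
wrist_force: [-0.4, -0.5, 0.6]
width: 0.0501
gripper_force: 0.0
row [0.0017, -0.0, 0.1281] [0.0003, 0.0032, -0.0011] t 15.3
```

```bash
echo '[0.001,0,0.05,0,0.001,0,0.001,0,0.09,0,0.001,0,0.001,0,0.115,0,0.001,0,0.001,0,0.125,0,0.001,0,0.001,0,0.1275,0,0.001,0,0.001,0,0.1275,0,0.001,0,0.001,0,0.1275,0,0.001,0]' | python3 nudge.py|grep -E 'pos|wrist'
```

```text
position: [0.538, 0.3317, 0.0264]
wrist_force: [0.7, 0.5, -0.7]
```

```bash
python3 -c "
from h import *
row([.5359,.331,.0228],np.pi/2-.2256)"
```

```text
row [0.0019, -0.0012, 0.0036] [0.0025, 0.0054, -0.0] t 16.0
```

```bash
echo '[0,0,0.001,0,0,0,0,0,0.001,0,0,0,0,0,0.001,0,0,0]' | python3 nudge.py|grep -E 'pos|wrist|rot'
```

```text
position: [0.5369, 0.3313, 0.0239]
tool_rot: [[-0.975, 0.224, 0.003], [0.224, 0.975, 0.0], [-0.003, 0.001, -1.0]]
wrist_force: [-0.0, 0.0, -0.0]
```

```bash
echo '[0,0,0.0008,0,0.002,0,0,0,0.0008,0,0.002,0]' | python3 nudge.py|grep -E 'pos|wrist|rot'; echo '[0,0,0,0,0,0,0,0,0,0,0,0,0,0,0,0,0,0,0,0,0,0,0,0,0,0,0,0,0,0]' | python3 nudge.py 0
```

```text
position: [0.5366, 0.3311, 0.0225]
tool_rot: [[-0.975, 0.224, 0.0], [0.224, 0.975, 0.0], [-0.0, 0.0, -1.0]]
wrist_force: [-0.2, 0.2, -0.3]
t: 17.0
position: [0.5367, 0.3312, 0.0227]
tool_rot: [[-0.975, 0.224, 0.001], [0.224, 0.975, 0.001], [-0.001, 0.001, -1.0]]
wrist_force: [-0.1, 0.5, 1.4]
width: 0.0164
gripper_force: 62.0
```

```bash
echo '[0,0,-0.01,0,0,0,0,0,-0.03,0,0,0,0,0,-0.06,0,0,0,0,0,-0.095,0,0,0,0,0,-0.12,0,0,0,0,0,-0.127,0,0,0,0,0,-0.127,0,0,0]' | python3 nudge.py && python3 -c "
from h import *
row([.5353,.0039,.15],-.053)"
```

```text
t: 17.7
position: [0.5369, 0.3312, 0.1505]
tool_rot: [[-0.975, 0.224, 0.002], [0.224, 0.975, 0.001], [-0.002, 0.002, -1.0]]
wrist_force: [-0.3, -0.1, -2.4]
width: 0.0161
gripper_force: 61.6
row [-0.0716, -0.3194, 0.0002] [0.0027, 0.0006, 1.3983] t 17.7
```

```bash
echo '[-0.006,-0.025,0,0,0,0.12,-0.013,-0.055,0,0,0,0.25,-0.02,-0.09,0,0,0,0.4,-0.028,-0.125,0,0,0,0.55,-0.036,-0.16,0,0,0,0.7,-0.044,-0.195,0,0,0,0.85,-0.052,-0.23,0,0,0,1.0,-0.058,-0.26,0,0,0,1.13,-0.064,-0.287,0,0,0,1.25,-0.069,-0.308,0,0,0,1.34,-0.0716,-0.3194,0,0.0015,0,1.3983,-0.0716,-0.3194,0,0.0015,0,1.3983,-0.0716,-0.3194,0,0.0015,0,1.3983,-0.0716,-0.3194,0,0.0015,0,1.3983]' | python3 nudge.py && python3 -c "
from h import *
row([.5353,.0039,.075],-.053)
p=show('wrist','pics/w7.png');print(p)
q=[.5353,.0039,-.053]
for l in [(-.013,.04,.044),(.013,.04,.044),(-.013,.076,.044),(.013,.076,.044),(0,.076,.044)]: print(l,proj('wrist',place(q,l),p)[0])"
```

```text
t: 19.1
position: [0.5343, 0.0046, 0.1485]
tool_rot: [[0.051, 0.999, -0.002], [0.999, -0.051, 0.0], [0.0, -0.002, -1.0]]
wrist_force: [0.6, 0.6, -1.5]
width: 0.0165
gripper_force: 61.5
row [-0.0006, 0.0012, 0.0735] [-0.0022, -0.0, 0.0016] t 19.1
(array([0.53428887, 0.00457172, 0.14845723]), array([[ 5.13342717e-02,  9.98679057e-01, -2.22096476e-03],
       [ 9.98681527e-01, -5.13341276e-02,  1.21903914e-04],
       [ 7.73159710e-06, -2.22429433e-03, -9.99997526e-01]]))
(-0.013, 0.04, 0.044) [300.26363112 159.9974609 ]
(0.013, 0.04, 0.044) [338.998705   160.10375362]
(-0.013, 0.076, 0.044) [299.53330872 104.03150114]
(0.013, 0.076, 0.044) [340.26326856 104.13307571]
(0, 0.076, 0.044) [319.89643434 104.0822838 ]
```

View pics/w7.png

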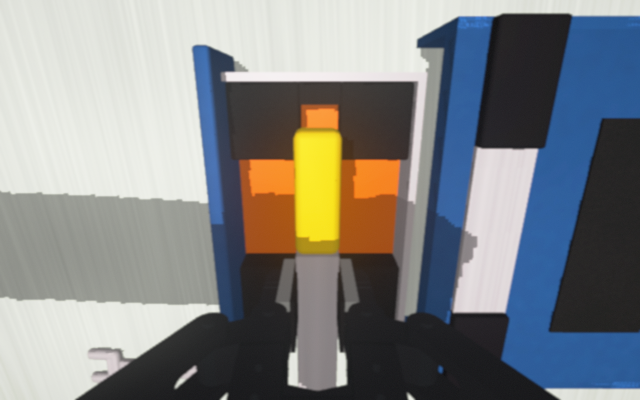

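```bash
echo '[-0.0003,0.001,0.03,-0.001,0,0.001,-0.0003,0.001,0.06,-0.001,0,0.001,-0.0003,0.001,0.07,-0.001,0,0.001,-0.0003,0.001,0.07,-0.001,0,0.001,-0.0003,0.001,0.07,-0.001,0,0.001]' | python3 nudge.py && python3 -c "
from h import *
row([.5353,.0039,.044],-.053)"
```

```text
t: 19.65
position: [0.5366, 0.0035, 0.0804]
tool_rot: [[0.053, 0.999, 0.002], [0.999, -0.053, -0.001], [-0.001, 0.002, -1.0]]
wrist_force: [0.4, -0.7, -1.6]
width: 0.0161
gripper_force: 61.4
row [0.0004, -0.0014, 0.0364] [0.0021, 0.0007, -0.0003] t 19.65
```

```bash
echo '[0,0,0.01,0,0,0,0,0,0.02,0,0,0,0,0,0.03,0,0,0,0,0,0.034,0,0,0,0,0,0.034,0,0,0,0,0,0.034,0,0,0,0,0,0.034,0,0,0]' | python3 nudge.py && python3 -c "
from h import *
row([.5353,.0039,.0375],-.053)"
```

```text
t: 20.35
position: [0.5363, 0.0033, 0.0458]
tool_rot: [[0.054, 0.999, 0.001], [0.999, -0.054, -0.001], [-0.001, 0.001, -1.0]]
wrist_force: [0.1, -0.4, -1.4]
width: 0.0164
gripper_force: 61.5
row [0.0006, -0.001, 0.0083] [0.0014, 0.0006, -0.001] t 20.35
```

```bash
echo '[0,-0.0008,0.003,0,0,0,0,-0.0008,0.006,0,0,0,0,-0.0008,0.007,0,0,0,0,-0.0008,0.007,0,0,0,0,-0.0008,0.007,0,0,0]' | python3 nudge.py|grep -E 'pos|wrist';  echo '[0,0,0.0008,0,0,0,0,0,0.0012,0,0,0,0,0,0.0012,0,0,0]' | python3 nudge.py|grep -E 'pos|wrist'
```

```text
position: [0.5351, 0.0034, 0.0384]
wrist_force: [-0.4, -0.2, -1.9]
position: [0.535, 0.0034, 0.0371]
wrist_force: [0.0, -1.0, -2.3]
```

```bash
echo '[0,0,0.0008,0,0,0,0,0,0.0008,0,0,0,0,0,0.0008,0,0,0]' | python3 nudge.py|grep -E 'pos|wrist'
```

```text
position: [0.5352, 0.0034, 0.0367]
wrist_force: [-1.3, 0.5, 1.3]
```

```bash
echo '[0,0,0,0,0,0,0,0,0,0,0,0,0,0,0,0,0,0,0,0,0,0,0,0]' | python3 nudge.py 0.045 |grep -E 'width|grip|wrist' && echo '[0,0,-0.03,0,0,0,0,0,-0.07,0,0,0,0,0,-0.11,0,0,0,0,0,-0.11,0,0,0,0,0,-0.11,0,0,0]' | python3 nudge.py && python3 -c "
from h import *
row([.42,.0098,.15],-.053)
p=show('wrist','pics/w8.png')
q=[.5353,.0039,-.053]
for l in [(-.009,.07,.036),(.009,.07,.036),(-.009,.02,.036),(.009,.02,.036)]: print(l,proj('wrist',place(q,l),p)[0])
s=place([.69022,-.00402,-.0542],[(-.225,0,.07),(-.1,0,.07)]);print(s)"
```

```text
wrist_force: [-0.7, -0.3, -0.5]
width: 0.0448
gripper_force: 0.0
t: 22.35
position: [0.5356, 0.0033, 0.1474]
tool_rot: [[0.054, 0.999, 0.003], [0.999, -0.054, -0.001], [-0.001, 0.003, -1.0]]
wrist_force: [0.1, -0.2, -0.7]
width: 0.0447
gripper_force: 0.0
row [0.0002, -0.1158, -0.003] [0.0029, 0.0008, -0.001] t 22.35
(-0.009, 0.07, 0.036) [303.00098055 111.25442666]
(0.009, 0.07, 0.036) [330.20939006 111.24180647]
(-0.009, 0.02, 0.036) [303.92829499 184.56171619]
(0.009, 0.02, 0.036) [329.37600246 184.53657089]
[[0.4655504  0.00816903 0.07      ]
 [0.59036685 0.00139735 0.07      ]]
```

View pics/w8.png

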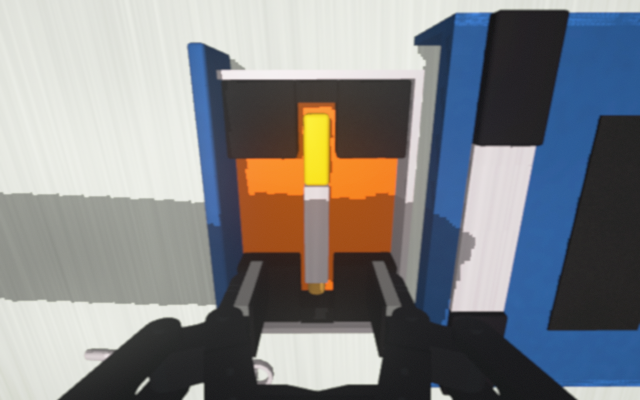

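```bash
echo '[0,-0.04,-0.01,0,0,0,0,-0.08,-0.01,0,0,0,0,-0.11,-0.003,0.001,0,0,0,-0.12,-0.003,0.001,0,0,0,-0.12,-0.003,0.001,0,0,0,-0.12,-0.003,0.001,0,0]' | python3 nudge.py 0 |grep -E 'pos|width' && echo '[0,0,0.04,0,0,0,0,0,0.08,0,0,0,0,0,0.1,0,0,0,0,0,0.1,0,0,0,0,0,0.1,0,0,0]' | python3 nudge.py && python3 -c "
from h import *
row([.69022-.24-.004,.0095,.05],-.0535)"
```

```text
position: [0.4161, 0.0097, 0.1495]
width: -0.0
t: 23.5
position: [0.4164, 0.0096, 0.0498]
tool_rot: [[0.054, 0.999, -0.0], [0.999, -0.054, -0.001], [-0.001, -0.0, -1.0]]
wrist_force: [0.2, 0.4, 0.3]
width: -0.0001
gripper_force: 0.0
row [0.0015, 0.0298, -0.0002] [-0.0, 0.0005, -0.0005] t 23.5
```

```bash
echo '[0.001,0.015,0,0,0,0,0.001,0.025,0,0,0,0,0.001,0.032,0,0,0,0,0.001,0.038,0,0,0,0,0.001,0.045,0,0,0,0,0.001,0.053,0,0,0,0,0.001,0.062,0,0,0,0,0.001,0.072,0,0,0,0,0.001,0.082,0,0,0,0,0.001,0.092,0,0,0,0,0.001,0.102,0,0,0,0,0.001,0.112,0,0,0,0,0.001,0.122,0,0,0,0,0.001,0.132,0,0,0,0,0.001,0.14,0,0,0,0,0.001,0.146,0,0,0,0,0.001,0.15,0,0,0,0,0.001,0.15,0,0,0,0]' | python3 nudge.py
```

```text
t: 25.3
position: [0.5654, 0.0031, 0.0493]
tool_rot: [[0.054, 0.999, -0.0], [0.999, -0.054, 0.0], [0.0, -0.0, -1.0]]
wrist_force: [-3.8, 1.8, 4.8]
width: -0.0002
gripper_force: 3.1
```

```bash
for i in 1 2 3 4; do echo '[0,0.002,0,0,0,0,0,0.004,0,0,0,0,0,0.004,0,0,0,0]' | python3 nudge.py |grep -E 'pos|wrist'; done
```

```text
position: [0.5684, 0.0029, 0.0492]
wrist_force: [-7.4, 2.0, 6.8]
position: [0.5729, 0.0026, 0.0492]
wrist_force: [-4.1, 2.3, 4.1]
position: [0.5759, 0.0025, 0.0493]
wrist_force: [-9.0, 2.4, 9.3]
position: [0.5762, 0.0025, 0.0493]
wrist_force: [-30.1, 0.0, 26.5]
```

```bash
echo '[0,-0.004,0,0,0,0,0,-0.009,0,0,0,0,0,-0.02,0,0,0,0,0,-0.045,0,0,0,0,0,-0.08,0,0,0,0,0,-0.08,-0.04,0,0,0,0,-0.08,-0.09,0,0,0,0,-0.08,-0.14,0,0,0,0,-0.08,-0.14,0,0,0,0,-0.08,-0.14,0,0,0]' | python3 nudge.py && python3 -c "
from h import *
show('side','pics/s9.png')
cv2.imwrite('pics/c9.png',cv2.resize(cv2.imread('pics/s9.png')[120:300,180:440],None,fx=3,fy=3))"
```

```text
t: 27.5
position: [0.5018, 0.006, 0.1906]
tool_rot: [[0.054, 0.999, 0.003], [0.999, -0.054, -0.001], [-0.001, 0.004, -1.0]]
wrist_force: [-0.2, 0.2, -0.3]
width: -0.0004
gripper_force: 0.0
```

View pics/c9.png

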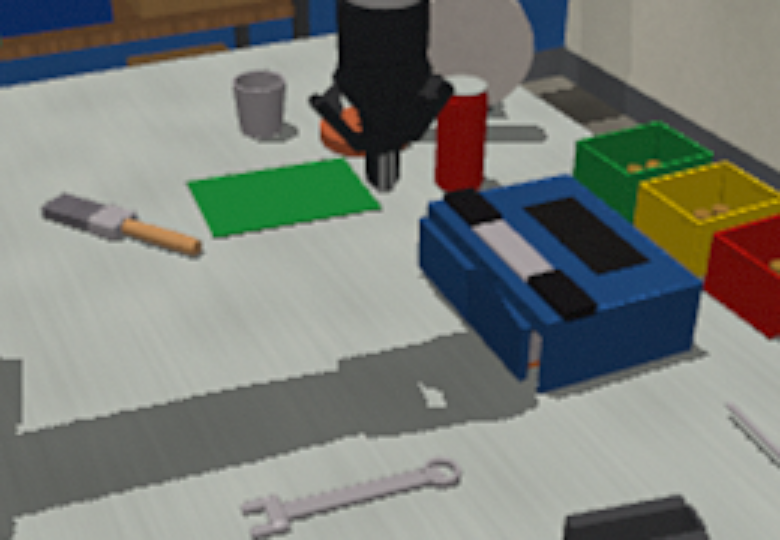

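The picture shows the drawer shut and still closed 0.7 s after I let go, at about (475,290), with the strip flush. The bystanders have not moved and the arm is clear.

```bash
python3 -c "
from bench import ctrl
print(ctrl.sign_off())"
```

```text
the job is handed in; nothing more can be done
None
```

I handed the job in at about 27.5 s of robot time: the dresser is in the drawer slot, the drawer is shut and appeared latched in the last picture, and the bystanders in view had not moved; sign-off returned no verdict.

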